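# Weigh out garland beads on the spring scale

## Task

Make up the garland set to weight: lift the metal scoop by its blue handle and tip beads from it into the scale pan, onto the pendant that already lies there, until their weight brings the pan down to rest on its stop, and let no further bead fall once it rests there. Keep the other beads in the scoop and stand it back upright in the middle of its cork pad. Spill nothing, do not touch the pan with the scoop or the robot, do not handle the beads, and leave the other things on the table where they are.

Things in the scene. Friction and masses are not known exactly. Their poses are not given: they have to be found in the camera images.
- pan (a joint): how far the scale pan has sunk (m): 0 up, 0.020 resting on its stop. Preset spring: it stays up until about 200 g lies in it and reaches the stop at about 235 g (pendant and beads). It moves straight down and bobs when a bead lands. Steel dish: rim 136 mm wide, inner floor 114 mm wide, 42 mm high outside, floor 4 mm, wall 3 mm thick; rim 106 mm above the table when up.
- pan_mid (a point): middle of the upper face of the pan's floor; moves with the pan; 68 mm above the table when the pan is up. x axis points towards the scale's column.
- scale: spring scale, fixed to the table; origin on the table below the pan's middle. Base 230 x 150 mm, 12 mm high, from x = -90 to +140 mm. A grey column (14 x 20 mm, 240 mm high) stands at x = +125 mm, the brass spring tube (22 mm wide, 125 to 230 mm above the table) at x = +94 mm. A rubber-topped stop, 44 mm high, stands under the pan.
- pendant: brass gourd-shaped pendant, 28 mm wide, 36 mm high, lying ready in the pan; origin at the centre of its underside. Its weight is not known (65 to 150 g), so the number of beads needed is not known (two to four).
- scoop: grey metal bead scoop, 250 g, on the cork pad; origin at the centre of its underside, x towards the open pouring lip. A straight trough open on top, 152 mm long, 25 mm wide inside, 31 mm outside, side walls up to 51 mm above the underside, closed at the back. Foot plate 110 x 62 mm, 4 mm thick. Its floor has six notches in a row, one bead in each, their ramps steeper towards the back.
- scoop_grip (a point): middle of the scoop's blue handle bar, straight above the scoop's origin by 100 mm; bar 80 mm long along the scoop's x, 16 mm wide, 26 mm high, held by four thin wires near its ends. Gripped by this bar, the loaded scoop can hang a few degrees behind the tilt of the gripper.
- scoop_lip (a point): middle of the pouring lip's edge: x = +72 mm, z = +22 mm in the scoop's frame. Tipped lip-down slowly, the scoop lets the beads roll out singly, front one first, at about 13, 20, 27, 34, 41 and 45 degrees from level; each takes about half a second to leave and land. Tipping back keeps the rest in their notches.
- pad: cork pad, 260 x 140 x 4 mm, fixed on the table; origin at the centre of its underside, x along its length.
- bead0: solid brass bead, 22 mm diameter, 47 g, in a notch of the scoop at the start (bead0 at the back, bead5 next to the lip); origin at its centre.
- bead1: solid brass bead, 22 mm diameter, 47 g, in a notch of the scoop at the start (bead0 at the back, bead5 next to the lip); origin at its centre.
- bead2: solid brass bead, 22 mm diameter, 47 g, in a notch of the scoop at the start (bead0 at the back, bead5 next to the lip); origin at its centre.
- bead3: solid brass bead, 22 mm diameter, 47 g, in a notch of the scoop at the start (bead0 at the back, bead5 next to the lip); origin at its centre.
- bead4: solid brass bead, 22 mm diameter, 47 g, in a notch of the scoop at the start (bead0 at the back, bead5 next to the lip); origin at its centre.
- bead5: solid brass bead, 22 mm diameter, 47 g, in a notch of the scoop at the start (bead0 at the back, bead5 next to the lip); origin at its centre.
- dish: blue ceramic bowl, 80 mm wide, 32 mm high; a bystander; origin at its underside.
- brush: cleaning brush lying on the table, 160 mm long; a bystander; origin at its underside.
- vase: white porcelain vase, 84 mm wide, 137 mm high; a bystander; origin at its underside.
- candlestick: brass candlestick, 72 mm wide, 103 mm high; a bystander; origin at its underside.
- polish: jar of polish with red cap, 60 mm wide, 75 mm high; a bystander; origin at its underside.
- cup: white cup, 66 mm wide, 60 mm high; a bystander; origin at its underside.
Things that resemble listed ones, but are neither listed nor needed, are in the scene too. What is shaped like the scoop but pink or yellow is not meant.

How it is judged:
On the way, in this order (a step that is already met when the one before it is completed fails the run):
1. the scoop is lifted off the pad (z of scoop in the frame of pad above 0.04 m and value of joint pan below 0.01 m), for 0.1 s.
2. the poured weight alone holds the pan down on its stop (value of joint pan above 0.018 m and contact force between pan and the fingers below 0.3 N and contact force between pan and the arm below 0.3 N and contact force between pan and scoop below 0.3 N), for 0.3 s.
At the end, for the whole second after the job is handed in: Pan down on its stop (over 18 mm), untouched, load under 3.3 N. Pendant in the pan; every bead in the pan or the scoop. Scoop released, at rest, upright within 3 degrees on the pad, middles within 50 mm (all of step 2 and contact force between pan and anything else below 3.3 N and horizontal distance between pendant and pan_mid below 0.055 m and z of pendant in the frame of pan_mid between -0.004 and 0.04 m and ((horizontal distance between bead0 and pan_mid below 0.06 m and z of bead0 in the frame of pan_mid between 0.005 and 0.045 m) or (y of bead0 in the frame of scoop between -0.013 and 0.013 m and x of bead0 in the frame of scoop between -0.075 and 0.075 m and z of bead0 in the frame of scoop between 0.012 and 0.06 m)) and ((horizontal distance between bead1 and pan_mid below 0.06 m and z of bead1 in the frame of pan_mid between 0.005 and 0.045 m) or (y of bead1 in the frame of scoop between -0.013 and 0.013 m and x of bead1 in the frame of scoop between -0.075 and 0.075 m and z of bead1 in the frame of scoop between 0.012 and 0.06 m)) and ((horizontal distance between bead2 and pan_mid below 0.06 m and z of bead2 in the frame of pan_mid between 0.005 and 0.045 m) or (y of bead2 in the frame of scoop between -0.013 and 0.013 m and x of bead2 in the frame of scoop between -0.075 and 0.075 m and z of bead2 in the frame of scoop between 0.012 and 0.06 m)) and ((horizontal distance between bead3 and pan_mid below 0.06 m and z of bead3 in the frame of pan_mid between 0.005 and 0.045 m) or (y of bead3 in the frame of scoop between -0.013 and 0.013 m and x of bead3 in the frame of scoop between -0.075 and 0.075 m and z of bead3 in the frame of scoop between 0.012 and 0.06 m)) and ((horizontal distance between bead4 and pan_mid below 0.06 m and z of bead4 in the frame of pan_mid between 0.005 and 0.045 m) or (y of bead4 in the frame of scoop between -0.013 and 0.013 m and x of bead4 in the frame of scoop between -0.075 and 0.075 m and z of bead4 in the frame of scoop between 0.012 and 0.06 m)) and ((horizontal distance between bead5 and pan_mid below 0.06 m and z of bead5 in the frame of pan_mid between 0.005 and 0.045 m) or (y of bead5 in the frame of scoop between -0.013 and 0.013 m and x of bead5 in the frame of scoop between -0.075 and 0.075 m and z of bead5 in the frame of scoop between 0.012 and 0.06 m)) and horizontal distance between scoop and pad below 0.05 m and z of scoop in the frame of pad between 0.002 and 0.007 m and angle between scoop's own z axis and vertical below 0.06 rad and linear speed of scoop below 0.02 m/s and contact force between scoop and the fingers below 0.2 N and velocity of joint pan between -0.02 and 0.02 m/s).
It fails at once if another bead rolls off the lip although the pan already rests on its stop (value of joint pan above 0.0195 m and velocity of joint pan between -0.004 and 0.004 m/s and ((x of bead0 in the frame of scoop between 0.076 and 0.1 m and z of bead0 in the frame of scoop between 0 and 0.06 m and y of bead0 in the frame of scoop between -0.02 and 0.02 m) or (x of bead1 in the frame of scoop between 0.076 and 0.1 m and z of bead1 in the frame of scoop between 0 and 0.06 m and y of bead1 in the frame of scoop between -0.02 and 0.02 m) or (x of bead2 in the frame of scoop between 0.076 and 0.1 m and z of bead2 in the frame of scoop between 0 and 0.06 m and y of bead2 in the frame of scoop between -0.02 and 0.02 m) or (x of bead3 in the frame of scoop between 0.076 and 0.1 m and z of bead3 in the frame of scoop between 0 and 0.06 m and y of bead3 in the frame of scoop between -0.02 and 0.02 m) or (x of bead4 in the frame of scoop between 0.076 and 0.1 m and z of bead4 in the frame of scoop between 0 and 0.06 m and y of bead4 in the frame of scoop between -0.02 and 0.02 m) or (x of bead5 in the frame of scoop between 0.076 and 0.1 m and z of bead5 in the frame of scoop between 0 and 0.06 m and y of bead5 in the frame of scoop between -0.02 and 0.02 m))).
It fails at once if the robot's fingers press on a bead or the pendant (contact force between any of bead0, bead1, bead2, bead3, bead4, bead5, pendant and the fingers above 1 N).
It fails at once if the robot or the scoop presses on the pan (contact force between pan and the fingers above 2 N or contact force between pan and the arm above 2 N or contact force between pan and scoop above 2 N).
It fails at once if a bystander is pushed more than 30 mm (distance of any of dish, brush, vase, candlestick, polish, cup from where it was at the start of the episode above 0.03 m).
It also fails if it takes over 67 s, if anything falls off the work surface, if the arm or the gripper's body presses on something with over 40 N, if the wrist force passes 120 N, or if a joint passes its speed limit or range.

## Robot

A 6-joint arm with a two-finger parallel gripper is mounted at the origin on the work surface. World frame = base frame: x ahead of the robot, y to its left, z up, the work surface at z = 0. Lengths are in m, angles in rad, forces in N, time in s.
With the tool pointing down it reaches from about 0.275 to 0.725 m from the base axis. Payload 15.9 kg.
Tool frame: the origin (TCP) lies at the very end of the fingers, on their centre line; the grasp point (between the pads) lies r.grip_depth behind it (r.grip_depth is the distance from the TCP to the grasp point, in m); z points along the fingers, y is the line along which they close (so a half turn about z gives the same grasp; the last joint's range is limited). The gripper opens to 85 mm and grips with 20 to 120 N. Pads are 22 mm wide; open, the fingers measure 114 mm over their backs; the gripper's body (76 mm by 85 mm) begins 54 mm behind the grasp point. The pads swing forward as they close: fully open they stand 13 mm farther back than shut.
Start: joints at [-1.209, 0.213, -0.034, 1.323, 0, 1.571], TCP at [0.177, -0.468, 0.231] pointing down, gripper open.
Joint ranges: [-2.98, 2.98], [-0.74, 1.72], [-1.14, 1.35], [-2.1, 2.04], [-1.57, 1.44], [-3.14, 3.14]. Speed limits (rad/s): [1.89, 1.89, 2.39, 2.57, 3.14, 3.14].

## Interface

Orientations are given as a rotation vector (axis times angle).
In Python, from rig import r, vision, close_job gives the robot as it stands. The module is installed in compiled form; this text tells all that it offers.
- The arm moves only by the shell command python3 -m pendant 'ROWS' [FORCE]. ROWS is JSON, a list of rows, each a list of 3 entries, a list of its own where there are three numbers: the shift along the tool's x, y, z in mm, then the turn, a rotation vector about the tool's x, y, z in rad, then the finger opening in mm, from 0 to 85.4. A call has exactly 10 rows; each row shifts and turns the commanded pose from where the row before left it, along the tool's axes as they then stand; what a row does not reach is not made up. A row lasts 1/10 s, in which the tool goes at most 50 mm and 8.59 degrees, less where a joint would pass 70% of its speed; a pose out of reach is approached as far as the arm can. A call is refused whole if a number of a shift passes 50 or a number of a turn 0.15, either way. A call with a gripper value outside its range is refused whole. The fingers move at their own pace and stop on an object; FORCE is the grip in N (left out, the last holds). Time passes only in rows, so rows that do not move let the fingers close, or fill a call up. It gives the time, the measured TCP pose, the force, the opening and the grip force at its end, in the units of the state.
- r.state(): the state, without advancing time (a new reading comes with each control period).
- vision.read_camera(name): name is "scene" or "top" or "wrist"; returns (picture, depth): 420x560x3 uint8, red, green, blue; 420x560 float32, m along the optical axis (not along the pixel's ray), 0 where there is no reading.
- vision.camera_info(name): a dict with "mtx" (3x3 intrinsics, pixels), "eye" and "rotation" of the camera in the world; the wrist camera has in their place "hand_eye" (4x4, takes a point from camera to tool coordinates, whose origin is the TCP and whose axes are the flange's). Camera axes: x right, y up, looking along -z (the intrinsics and any distortion apply to the point x, -y, -z); pixel columns grow to the right and rows downward; lengths in m; the calibration is good to about 2 mm. A picture is of the moment at which its call begins: read the wrist's pose just before it. camera_info takes no time and is no camera call.
- close_job(): hands the job in; it is judged then, once.
The state is a dict: "clock": time; "joint_pos": joint angles; "dq": joint speeds; "joint_torque": joint torques, N m; "tool_pos": TCP position; "eef_rot": TCP orientation; "force": force on the tool from outside, world axes, zero at the start; "ft_torque": the same for the moment, N m; "width": finger opening in m; "grip_force": force on a finger pad.
Only numpy, scipy, OpenCV 4.12 (cv2) and the standard library are available. Lean on these libraries where they do the work, as an engineer would, in place of code of your own. Each camera call takes 0.05 s, during which the arm holds its last target. There are 200 camera calls.

## Working session

There is one attempt and no reset: what is moved stays moved. The work goes in short steps, Python scripts to look and compute and a shell command to move; the robot and the scene stay as the last step left them, time stands still between calls to the robot, and variables do not carry over. Pictures are saved under pics/ and viewed, at most 10 in all, crops included, and the job is handed in when it is done.

```bash
mkdir -p pics; cat > h.py <<'E'
import numpy as np,cv2
from scipy.spatial.transform import Rotation as R
from rig import r,vision,close_job
def cam(n):
    s=r.state();p,d=vision.read_camera(n);i=vision.camera_info(n)
    if 'eye' in i: E=np.array(i['eye']);Rm=np.array(i['rotation'])
    else:
        H=np.array(i['hand_eye']);Rt=R.from_rotvec(s['eef_rot']).as_matrix()
        Rm=Rt@H[:3,:3];E=Rt@H[:3,3]+np.array(s['tool_pos'])
    if Rm.size!=9: Rm=R.from_rotvec(Rm.ravel()).as_matrix()
    return p,d,np.array(i['mtx']),E,Rm,i
def cloud(d,K,E,Rm):
    v,u=np.mgrid[:d.shape[0],:d.shape[1]]
    P=np.stack([(u-K[0,2])/K[0,0]*d,-(v-K[1,2])/K[1,1]*d,-d],-1)
    return P@Rm.T+E
E
python3 - <<'E'
from h import *
print(r.state(),r.grip_depth)
for n in('top','scene'):
    p,d,K,E,Rm,i=cam(n);cv2.imwrite(f'pics/{n}.png',p[...,::-1]);print(i);np.savez(n,p=p,P=cloud(d,K,E,Rm),d=d)
E
```

```text
{'clock': 0.0, 'joint_pos': array([-1.20899837e+00,  2.13344726e-01, -3.50723820e-02,  1.32354840e+00,
        2.81692030e-05,  1.57077470e+00]), 'dq': array([ 5.65792874e-04, -7.20346854e-05, -1.71088565e-03,  7.80353099e-04,
       -3.84702374e-04, -4.05099114e-05]), 'joint_torque': array([-2.23382849e-03, -6.86161494e+01,  4.87118769e+01,  1.73247722e-02,
       -5.47594354e-06, -1.14639400e-05]), 'tool_pos': array([ 0.17685556, -0.46728187,  0.23081663]), 'eef_rot': array([-3.08918681e+00, -5.65041901e-01,  2.86769743e-04]), 'force': array([ 0.63395267,  0.86853901, -0.65279652]), 'ft_torque': array([0.02826393, 0.01019496, 0.00968792]), 'grip_force': 0.0, 'width': 0.08494702380189983} 0.0187
{'mtx': array([[415.86678273,   0.        , 272.75929619],
       [  0.        , 415.86678273, 205.30416926],
       [  0.        ,   0.        ,   1.        ]]), 'eye': array([0.37152943, 0.00949347, 1.21390141]), 'rotation': array([ 0.08030947, -0.09466434, -1.58737065])}
{'mtx': array([[514.80315903,   0.        , 279.75243921],
       [  0.        , 514.80315903, 210.28740386],
       [  0.        ,   0.        ,   1.        ]]), 'eye': array([1.61306753, 0.79554573, 1.01894066]), 'rotation': array([0.5485071 , 1.0518999 , 1.97053955])}
```

View pics/top.png

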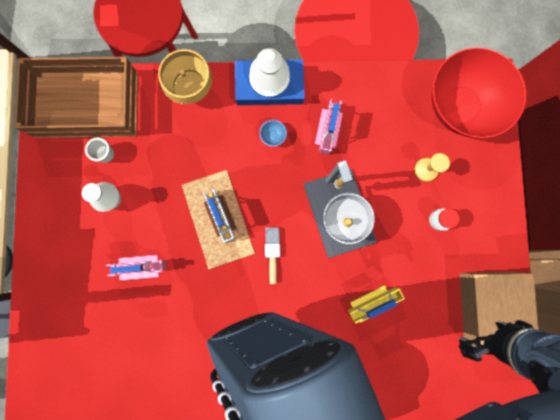

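View pics/scene.png

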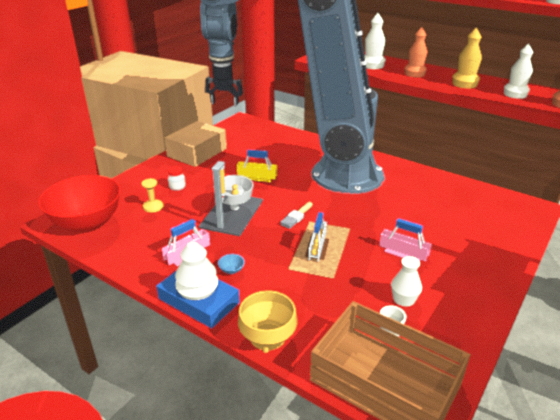

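The top view shows the metal scoop on the cork pad at about (218,216), its beads showing toward lower right. The pan is at (348,218) with the pendant inside, and the column is at about (343,172). The brush lies between them at (273,255). The pink and yellow scoops are decoys.

```bash
python3 - <<'E'
from h import *
for n,box in(('top',(170,165,265,275)),('scene',(285,200,360,280))):
    z=np.load(n+'.npz');p,P=z['p'],z['P'];hsv=cv2.cvtColor(p,cv2.COLOR_RGB2HSV)
    m=np.zeros(p.shape[:2],bool);m[box[1]:box[3],box[0]:box[2]]=1
    b=m&(hsv[...,0]>100)&(hsv[...,0]<125)&(hsv[...,1]>130)
    Q=P[b];Q=Q[(Q[:,2]>.09)&(Q[:,2]<.13)];w,a=np.median(Q,0),np.linalg.svd(Q[:,:2]-Q[:,:2].mean(0))[2][0]
    r_=cv2.minAreaRect((Q[:,:2]*1000).astype(np.float32))
    print(n,'handle',len(Q),Q.mean(0),Q.min(0),Q.max(0),a,r_)
    c=m&(hsv[...,0]>8)&(hsv[...,0]<22)&(hsv[...,1]>60)&(P[...,2]<.015)
    Q=P[c];print('pad',len(Q),cv2.minAreaRect((Q[:,:2]*1000).astype(np.float32)),np.median(Q[:,2]))
z=np.load('top.npz');P=z['P'];
def sub(P,x0,x1,y0,y1,z0,z1):
    Q=P.reshape(-1,3);return Q[(Q[:,0]>x0)&(Q[:,0]<x1)&(Q[:,1]>y0)&(Q[:,1]<y1)&(Q[:,2]>z0)&(Q[:,2]<z1)]
u,v=348,218;print('pan px',P[218,348],P[190,340],P[172,343],P[162,345])
c=P[218,348]
Q=sub(P,c[0]-.1,c[0]+.1,c[1]-.1,c[1]+.1,.098,.112);print('rim',len(Q),cv2.minEnclosingCircle((Q[:,:2]*1000).astype(np.float32)),np.median(Q[:,2]))
Q=sub(P,c[0]-.05,c[0]+.25,c[1]-.12,c[1]+.12,.20,.27);print('col top',len(Q),Q.mean(0),Q.min(0),Q.max(0))
Q=sub(P,c[0]-.2,c[0]+.25,c[1]-.2,c[1]+.2,.006,.018);print('base',cv2.minAreaRect((Q[:,:2]*1000).astype(np.float32)))
for nm,(u,v) in dict(brush=(272,255),brush2=(273,230),brush3=(273,282),vase=(95,190),cup=(98,148),dish=(273,132),cand=(430,165),pol=(443,218),pink=(330,125),yel=(376,303),scoopfront=(226,238),scoopback=(210,192)).items(): print(nm,P[v,u].round(3))
E
```

```text
top handle 135 [0.47966779 0.1508976  0.11735349] [0.44400063 0.13279648 0.11241388] [0.51643255 0.16997263 0.12128143] [-0.92627575 -0.37684643] ((479.91552734375, 151.1497802734375), (75.93600463867188, 12.790688514709473), 22.07301902770996)
pad 3465 ((471.5087890625, 159.5242919921875), (261.21966552734375, 140.29736328125), 17.681612014770508) 0.004395440357465308
scene handle 77 [0.49204159 0.15701845 0.11309393] [0.45057985 0.13820426 0.09818616] [0.52206294 0.17144729 0.11970217] [0.93093514 0.36518455] ((485.76641845703125, 154.26040649414062), (77.2760009765625, 11.488078117370605), 21.960622787475586)
pad 1774 ((408.8736572265625, 124.6317367553711), (423.1194763183594, 180.6887664794922), 28.194568634033203) 0.003802828038682371
pan px [ 0.4580108  -0.20424385  0.09648693] [ 0.53371002 -0.18426078  0.1032362 ] [ 0.55704355 -0.16928988  0.23922207] [ 0.58033867 -0.17422073  0.24327038]
rim 326 ((466.26678466796875, -197.86117553710938), 78.04436492919922) 0.10400618524182825
col top 236 [ 0.55806709 -0.17063201  0.2355984 ] [ 0.53310663 -0.18768558  0.20112552] [ 0.58429858 -0.15599312  0.24405958]
base ((484.792724609375, -194.5338897705078), (389.40679931640625, 445.39434814453125), 88.83333587646484)
brush [0.362 0.002 0.022]
brush2 [ 0.433 -0.002  0.019]
brush3 [0.286 0.001 0.02 ]
vase [0.54  0.462 0.136]
cup [0.685 0.51  0.008]
dish [ 0.727 -0.008  0.004]
cand [ 0.6   -0.435  0.097]
pol [ 0.455 -0.471  0.074]
pink [ 0.712 -0.162  0.113]
yel [ 0.222 -0.289  0.02 ]
scoopfront [0.412 0.131 0.033]
scoopback [0.544 0.176 0.04 ]
```

```bash
python3 - <<'E'
from h import *
z=np.load('top.npz');p,P=z['p'],z['P'];s=np.load('scene.npz')['p']
a=cv2.resize(p[170:270,175:275],(400,400),interpolation=3);b=cv2.resize(p[150:250,300:400],(400,400),interpolation=3)
c=cv2.resize(s[200:275,280:355],(400,400),interpolation=3)[:180*2]
cv2.imwrite('pics/crop.png',np.hstack([a[:360],c])[...,::-1])
Q=P.reshape(-1,3)
for zr in((.1,.109),(.095,.105)):
    S=Q[(Q[:,2]>zr[0])&(Q[:,2]<zr[1])]
    c=np.array([.462,-.2])
    for k in range(20):
        d=np.linalg.norm(S[:,:2]-c,axis=1);T=S[abs(d-.0665)<.006]
        A=np.c_[2*T[:,:2],np.ones(len(T))];x=np.linalg.lstsq(A,(T[:,:2]**2).sum(1),rcond=None)[0];c=x[:2]
    print(c,np.sqrt(x[2]+c@c),len(T))
S=Q[(Q[:,2]>.235)&(Q[:,2]<.25)&(abs(Q[:,0]-.57)<.06)&(abs(Q[:,1]+.17)<.06)];print('coltop',S.mean(0),len(S),cv2.minAreaRect((S[:,:2]*1000).astype(np.float32)))
E
```

```text
[ 0.45739268 -0.20269265] 0.06565689198258169 245
[ 0.457361   -0.20246689] 0.06485031451954659 204
coltop [ 0.5588195  -0.17196195  0.23949726] 193 ((559.5159301757812, -172.2565155029297), (49.62153244018555, 22.272144317626953), 17.507680892944336)
```

View pics/crop.png

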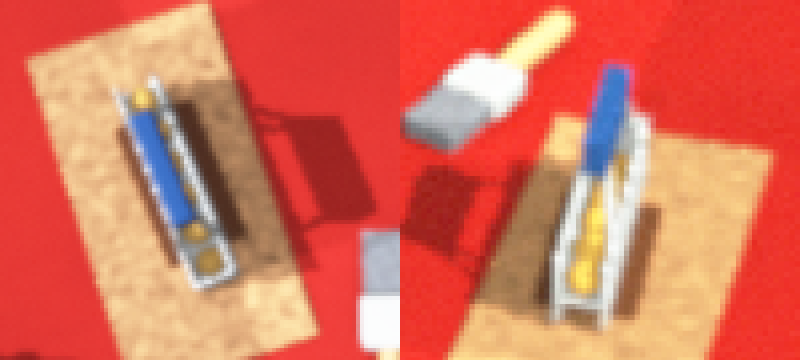

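The crop shows the scoop's trough opening at its far (+x) end. In the left crop the prongs and front bead are at about (140,90) and the closed back is at (215,285), so the lip's azimuth is about +22°. I'll now move toward the handle.

```bash
python3 -m pendant '[[[12,-12,0],[0,0,0],85],[[25,-24,0],[0,0,0],85],[[25,-24,0],[0,0,0],85],[[25,-24,0],[0,0,0],85],[[25,-24,0],[0,0,0],85],[[25,-24,0],[0,0,0],85],[[25,-24,0],[0,0,0],85],[[25,-24,0],[0,0,0],85],[[25,-24,0],[0,0,0],85],[[25,-24,0],[0,0,0],85]]'; python3 -c "
from h import *
s=r.state();print(s['joint_pos'].round(3),s['tool_pos'],R.from_rotvec(s['eef_rot']).as_matrix().round(3))"
```

```text
clock: 1.1
tool_pos: [0.3181, -0.1691, 0.2312]
eef_rot: [-3.09, -0.565, 0.0]
force: [0.9, -0.6, 0.2]
width: 0.0852
grip_force: 0.0
[-0.489 -0.074 -0.346  1.299  0.     2.291] [ 0.31811709 -0.1691109   0.23122816] [[ 0.935  0.354 -0.   ]
 [ 0.354 -0.935  0.   ]
 [-0.    -0.    -1.   ]]
```

```bash
python3 -m pendant '[[[26,-24,0],[0,0,0],85],[[26,-24,0],[0,0,0],85],[[26,-24,0],[0,0,0],85],[[26,-24,0],[0,0,0],85],[[26,-24,0],[0,0,0],85],[[26,-24,0],[0,0,0],85],[[26,-24,0],[0,0,0],85],[[26,-24,0],[0,0,0],85],[[26,-24,0],[0,0,0],85],[[26,-24,0],[0,0,0],85]]' >/dev/null
python3 -m pendant '[[[0,0,0],[0,0,-0.1],85],[[0,0,0],[0,0,-0.15],85],[[0,0,0],[0,0,-0.15],85],[[0,0,0],[0,0,-0.15],85],[[0,0,0],[0,0,-0.15],85],[[0,0,0],[0,0,-0.15],85],[[0,0,0],[0,0,-0.15],85],[[0,0,0],[0,0,-0.15],85],[[0,0,0],[0,0,-0.15],85],[[0,0,0],[0,0,-0.15],85]]' >/dev/null
python3 -m pendant '[[[0,0,0],[0,0,-0.15],85],[[0,0,0],[0,0,-0.15],85],[[0,0,0],[0,0,-0.15],85],[[0,0,0],[0,0,-0.15],85],[[0,0,0],[0,0,-0.15],85],[[0,0,0],[0,0,-0.15],85],[[0,0,0],[0,0,-0.15],85],[[0,0,0],[0,0,-0.15],85],[[0,0,0],[0,0,-0.15],85],[[0,0,0],[0,0,-0.15],85]]'; cat > look.py <<'E'
from h import *
s=r.state();T=R.from_rotvec(s['eef_rot']).as_matrix();print(s['joint_pos'].round(3),s['tool_pos'],T.round(3).tolist())
p,d,K,E,Rm,i=cam('wrist');cv2.imwrite('pics/w1.png',p[...,::-1]);P=cloud(d,K,E,Rm)
hsv=cv2.cvtColor(p,cv2.COLOR_RGB2HSV)
b=(hsv[...,0]>100)&(hsv[...,0]<125)&(hsv[...,1]>130)&(P[...,2]>.108)&(P[...,2]<.125)
Q=P[b];print(len(Q),Q.mean(0),cv2.minAreaRect((Q[:,:2]*1000).astype(np.float32)),np.median(Q[:,2]))
q=(np.r_[cv2.minAreaRect((Q[:,:2]*1000).astype(np.float32))[0],0]/1000-s['tool_pos'])@T;print('tool delta mm',q*1000)
E
python3 look.py
```

```text
clock: 4.1
tool_pos: [0.4759, 0.1459, 0.231]
eef_rot: [0.277, -3.129, 0.0]
force: [0.3, 0.0, 0.2]
width: 0.0852
grip_force: 0.0
[ 0.298  0.209 -0.04   1.323  0.     0.121] [0.47594114 0.14593297 0.23100705] [[-0.984, -0.175, -0.001], [-0.175, 0.984, -0.0], [0.001, -0.0, -1.0]]
1945 [0.47215926 0.14988029 0.11726541] ((477.31658935546875, 151.5475311279297), (78.45516204833984, 15.078804016113281), 21.654876708984375) 0.11728569731277277
tool delta mm [ -2.50634447   5.30347193 231.00489822]
```

View pics/w1.png

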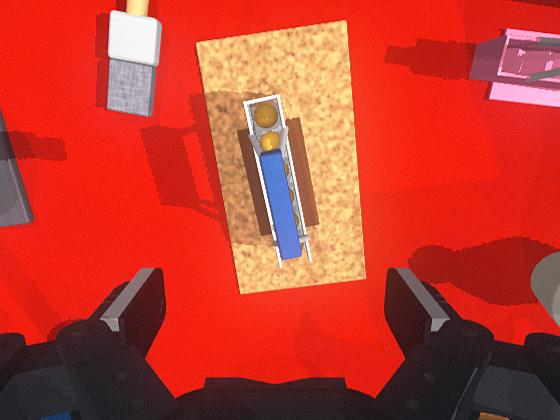

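```bash
python3 -m pendant '[[[-3.5,5,0],[0,0,0],85],[[0,0,5],[0,0,-0.1],85],[[0,0,15],[0,0,-0.104],85],[[0,0,25],[0,0,0],85],[[0,0,25],[0,0,0],85],[[0,0,25],[0,0,0],85],[[0,0,20],[0,0,0],85],[[0,0,15],[0,0,0],85],[[0,0,10],[0,0,0],85],[[0,0,6],[0,0,0],85]]'
python3 -m pendant '[[[0,0,0],[0,0,0],60],[[0,0,0],[0,0,0],40],[[0,0,0],[0,0,0],25],[[0,0,0],[0,0,0],15],[[0,0,0],[0,0,0],10],[[0,0,0],[0,0,0],5],[[0,0,0],[0,0,0],5],[[0,0,0],[0,0,0],5],[[0,0,0],[0,0,0],5],[[0,0,0],[0,0,0],5]]' 110
```

```text
clock: 5.15
tool_pos: [0.4786, 0.1516, 0.0846]
eef_rot: [0.58, -3.087, 0.0]
force: [0.4, 0.7, 0.1]
width: 0.0847
grip_force: 0.0
clock: 6.15
tool_pos: [0.4791, 0.1514, 0.0859]
eef_rot: [-0.584, 3.086, -0.0]
force: [-1.5, -1.8, 6.6]
width: 0.0143
grip_force: 108.1
```

```bash
python3 -m pendant '[[[0,0,-3],[0,0,0],5],[[0,0,-8],[0,0,0],5],[[0,0,-15],[0,0,0],5],[[0,0,-20],[0,0,0],5],[[0,0,-25],[0,0,0],5],[[0,0,-25],[0,0,0],5],[[0,0,-22],[0,0,0],5],[[0,0,-16],[0,0,0],5],[[0,0,-10],[0,0,0],5],[[0,0,-6],[0,0,0],5]]'
python3 - <<'E'
from h import *
s=r.state();print(s['joint_pos'].round(3))
# target: lip az A, lip at pan + L along lip dir
c=np.array([.4574,-.2026])
for A in (-90,-80,-72.5):
    a=np.radians(A);u=np.array([np.cos(a),np.sin(a)])
    for L in(-.030,-.12): 
        lip=c+L*u; tcp=lip-.072*u; print(A,L,lip,tcp)
E
```

```text
clock: 7.15
tool_pos: [0.4788, 0.1516, 0.2361]
eef_rot: [-0.584, 3.086, 0.0]
force: [-0.2, -0.4, -6.4]
width: 0.0146
grip_force: 107.6
[ 0.307  0.216 -0.018  1.336  0.    -0.068]
-90 -0.03 [ 0.4574 -0.1726] [ 0.4574 -0.1006]
-90 -0.12 [ 0.4574 -0.0826] [ 0.4574 -0.0106]
-80 -0.03 [ 0.45219055 -0.17305577] [ 0.43968789 -0.10214961]
-80 -0.12 [ 0.43656222 -0.08442307] [ 0.42405955 -0.01351691]
-72.5 -0.03 [ 0.44837883 -0.17398849] [ 0.42672801 -0.10532087]
-72.5 -0.12 [ 0.4213153  -0.08815397] [ 0.39966449 -0.01948635]
```

```bash
python3 -m pendant '[[[0,0,0],[0,0,0.03],5],[[0,0,0],[0,0,0.07],5],[[0,0,0],[0,0,0.11],5],[[0,0,0],[0,0,0.13],5],[[0,0,0],[0,0,0.14],5],[[0,0,0],[0,0,0.14],5],[[0,0,0],[0,0,0.14],5],[[0,0,0],[0,0,0.14],5],[[0,0,0],[0,0,0.14],5],[[0,0,0],[0,0,0.14],5]]' >/dev/null
python3 -m pendant '[[[0,0,0],[0,0,0.14],5],[[0,0,0],[0,0,0.14],5],[[0,0,0],[0,0,0.14],5],[[0,0,0],[0,0,0.14],5],[[0,0,0],[0,0,0.11],5],[[0,0,0],[0,0,0.07],5],[[0,0,0],[0,0,0.03],5],[[-3,0,0],[0,0,0],5],[[-6,-1,0],[0,0,0],5],[[-10,-2,0],[0,0,0],5]]' 
python3 -m pendant '[[[-14,-2,0],[0,0,0],5],[[-18,-3,0],[0,0,0],5],[[-22,-3,0],[0,0,0],5],[[-24,-3,0],[0,0,0],5],[[-22,-3,0],[0,0,0],5],[[-18,-2,0],[0,0,0],5],[[-12,-1,0],[0,0,0],5],[[-8,0,0],[0,0,0],5],[[-5,0,0],[0,0,0],5],[[0,0,0],[0,0,0],5]]'
cat > meas.py <<'E'
from h import *
import sys
s=r.state();T=R.from_rotvec(s['eef_rot']).as_matrix();print(s['joint_pos'].round(3),s['tool_pos'].round(4),T.round(3).tolist())
p,d,K,E,Rm,i=cam('scene');P=cloud(d,K,E,Rm);cv2.imwrite('pics/s_%s.png'%sys.argv[1],cv2.resize(p[100:300,130:400],(810,600))[:,:800,::-1])
p,d,K,E,Rm,i=cam('top');P=cloud(d,K,E,Rm);cv2.imwrite('pics/t_%s.png'%sys.argv[1],cv2.resize(p[140:290,200:400],(800,600))[...,::-1])
E
python3 meas.py a
```

```text
clock: 9.15
tool_pos: [0.4755, 0.1321, 0.2351]
eef_rot: [-2.225, -2.217, 0.001]
force: [0.5, -0.4, -5.5]
width: 0.0145
grip_force: 107.6
clock: 10.15
tool_pos: [0.458, -0.0107, 0.2353]
eef_rot: [2.227, 2.216, 0.0]
force: [0.7, 1.5, -5.4]
width: 0.0142
grip_force: 107.6
[-0.023  0.126 -0.129  1.316  0.     1.553] [ 0.458  -0.0107  0.2353] [[0.005, 1.0, 0.0], [1.0, -0.005, 0.0], [0.0, 0.0, -1.0]]
```

View pics/s_a.png

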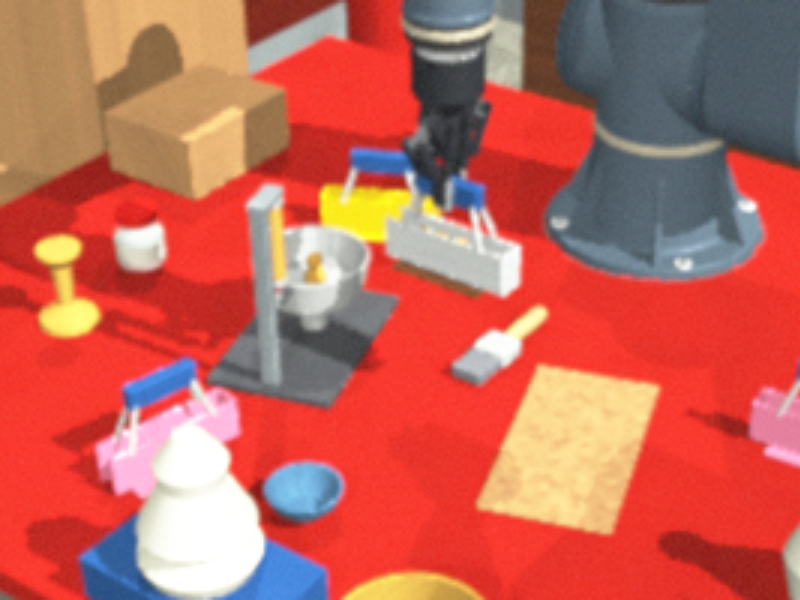

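The scoop is held level at about (455,245) with its lip toward the pan at about (320,260). The pan is still up and the pendant is in it. I'll move the lip over the pan.

```bash
python3 -m pendant '[[[-4,0,2],[0,0,0],5],[[-9,0,3],[0,0,0],5],[[-13,0,5],[0,0,0],5],[[-15,0,6],[0,0,0],5],[[-15,-1,6],[0,0,0],5],[[-13,0,5],[0,0,0],5],[[-10,0,3],[0,0,0],5],[[-6,0,2],[0,0,0],5],[[-4,0,1],[0,0,0],5],[[-1,0,0],[0,0,0],5]]'
cat > meas.py <<'E'
from h import *
import sys
s=r.state();T=R.from_rotvec(s['eef_rot']).as_matrix();print(s['joint_pos'].round(3),'tilt',np.degrees(np.arctan2(T[2,0],-T[2,2])).round(2))
lip=s['tool_pos']+T@np.array([-.072,0,.0593]);print('tcp',s['tool_pos'].round(4),'lip est',lip.round(4))
p,d,K,E,Rm,i=cam('scene');P=cloud(d,K,E,Rm);np.savez('s_'+sys.argv[1],p=p,P=P)
cv2.imwrite('pics/s_%s.png'%sys.argv[1],cv2.resize(p[120:240,190:330],(700,600),interpolation=3)[...,::-1])
hsv=cv2.cvtColor(p,cv2.COLOR_RGB2HSV)
# near rim of pan: non-red grey points around pan ring
Q=P.reshape(-1,3);rr=np.hypot(Q[:,0]-.4574,Q[:,1]+.2026);h=(rr>.06)&(rr<.07)&(Q[:,2]>.05)&(Q[:,2]<.115)
print('pan wall top z',np.percentile(Q[h,2],[90,98]).round(4),h.sum())
# blue bar tilt
b=(hsv[...,0]>100)&(hsv[...,0]<125)&(hsv[...,1]>110)&(np.linalg.norm(P-(s['tool_pos']-.0187*T[:,2]),axis=-1)<.055)
B=P[b];g=np.polyfit(B[:,1],B[:,2],1)[0];print('bar tilt deg',np.degrees(np.arctan(g)).round(1),len(B))
# top edge of scoop: grey points
g=(hsv[...,1]<60)&(abs(P[...,0]-s['tool_pos'][0])<.03)&(P[...,1]>lip[1]-.02)&(P[...,1]<lip[1]+.17)&(P[...,2]>lip[2]-.03)&(P[...,2]<lip[2]+.15)
# brass in pan
y=(hsv[...,0]>15)&(hsv[...,0]<32)&(hsv[...,1]>110)
c=y&(np.hypot(P[...,0]-.4574,P[...,1]+.2026)<.06)&(P[...,2]<.115);print('brass px in pan',c.sum(),P[c].mean(0).round(3))
E
python3 meas.py b
```

```text
clock: 11.25
tool_pos: [0.4565, -0.1006, 0.2023]
eef_rot: [-2.227, -2.216, -0.0]
force: [0.5, 0.8, -5.3]
width: 0.0146
grip_force: 107.6
[-0.217  0.154 -0.18   1.237  0.     1.359] tilt 0.0
tcp [ 0.4565 -0.1006  0.2023] lip est [ 0.4562 -0.1726  0.143 ]
pan wall top z [0.1036 0.1061] 233
bar tilt deg -2.7 85
brass px in pan 41 [ 0.455 -0.202  0.087]
```

View pics/s_b.png

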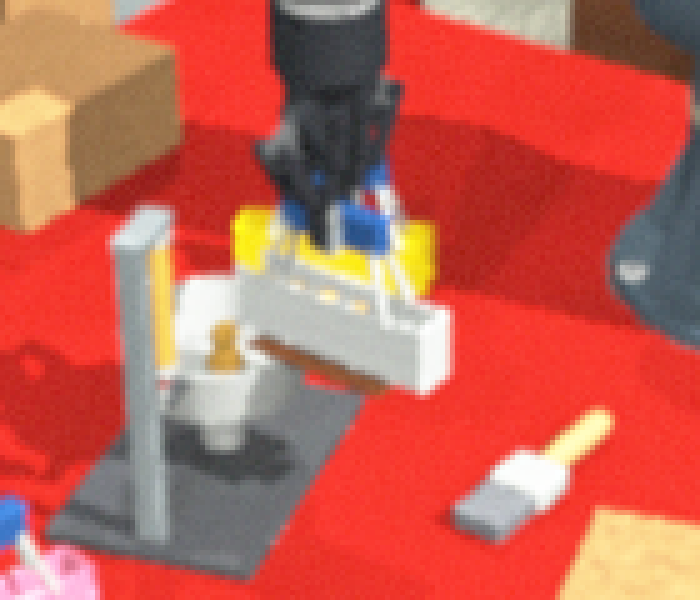

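The lip is over the near side of the pan at about (235,290), clear of the rim, and the pendant stands at (225,345). I'll start tipping about the lip.

```bash
python3 -m pendant '[[[-0.6,0,-0.7],[0,0.01,0],5],[[-1.2,0,-1.4],[0,0.02,0],5],[[-1.2,0,-1.4],[0,0.02,0],5],[[-1.2,0,-1.4],[0,0.02,0],5],[[-1.2,0,-1.4],[0,0.02,0],5],[[-1.2,0,-1.4],[0,0.02,0],5],[[-1.2,0,-1.4],[0,0.02,0],5],[[-1.2,0,-1.4],[0,0.02,0],5],[[-1.2,0,-1.4],[0,0.02,0],5],[[-1.2,0,-1.4],[0,0.02,0],5]]'; python3 meas.py c
python3 -m pendant '[[[-0.6,0,-0.7],[0,0.01,0],5],[[-0.6,0,-0.7],[0,0.01,0],5],[[-0.6,0,-0.7],[0,0.01,0],5],[[-0.6,0,-0.7],[0,0.01,0],5],[[-0.6,0,-0.7],[0,0.01,0],5],[[0,0,0],[0,0,0],5],[[0,0,0],[0,0,0],5],[[0,0,0],[0,0,0],5],[[0,0,0],[0,0,0],5],[[0,0,0],[0,0,0],5]]'; python3 meas.py d
```

```text
clock: 12.3
tool_pos: [0.4564, -0.113, 0.2147]
eef_rot: [-2.126, -2.116, -0.204]
force: [-0.0, 0.4, -4.6]
width: 0.0144
grip_force: 107.6
[-0.363  0.213 -0.092  1.334  0.179  1.207] tilt 10.98
tcp [ 0.4564 -0.113   0.2147] lip est [ 0.4561 -0.1724  0.1427]
pan wall top z [0.1039 0.1069] 229
bar tilt deg 9.3 88
brass px in pan 42 [ 0.455 -0.202  0.087]
clock: 13.35
tool_pos: [0.4564, -0.1164, 0.2174]
eef_rot: [-2.099, -2.089, -0.253]
force: [-0.1, -0.0, -5.0]
width: 0.0146
grip_force: 107.6
[-0.397  0.234 -0.067  1.363  0.221  1.168] tilt 13.75
tcp [ 0.4564 -0.1164  0.2174] lip est [ 0.4561 -0.1723  0.1427]
pan wall top z [0.104 0.107] 245
bar tilt deg 10.5 88
brass px in pan 40 [ 0.456 -0.202  0.087]
```

```bash
python3 -m pendant '[[[-0.6,0,-0.7],[0,0.01,0],5],[[-0.6,0,-0.7],[0,0.01,0],5],[[-0.6,0,-0.7],[0,0.01,0],5],[[-0.6,0,-0.7],[0,0.01,0],5],[[0,0,0],[0,0,0],5],[[0,0,0],[0,0,0],5],[[0,0,0],[0,0,0],5],[[0,0,0],[0,0,0],5],[[0,0,0],[0,0,0],5],[[0,0,0],[0,0,0],5]]' | grep force; python3 meas.py e
```

```text
force: [0.9, -0.5, -4.4]
grip_force: 107.7
[-0.426  0.253 -0.046  1.389  0.255  1.135] tilt 16.04
tcp [ 0.4564 -0.1195  0.2195] lip est [ 0.4562 -0.1723  0.1426]
pan wall top z [0.1041 0.1067] 246
bar tilt deg 12.5 90
brass px in pan 42 [ 0.455 -0.203  0.087]
```

```bash
python3 -m pendant '[[[-0.6,0,-0.7],[0,0.01,0],5],[[-0.6,0,-0.7],[0,0.01,0],5],[[-0.6,0,-0.7],[0,0.01,0],5],[[0,0,0],[0,0,0],5],[[0,0,0],[0,0,0],5],[[0,0,0],[0,0,0],5],[[0,0,0],[0,0,0],5],[[0,0,0],[0,0,0],5],[[0,0,0],[0,0,0],5],[[0,0,0],[0,0,0],5]]' | grep force; python3 meas.py f
```

```text
force: [0.2, -1.2, -5.2]
grip_force: 107.7
[-0.446  0.269 -0.029  1.409  0.279  1.11 ] tilt 17.76
tcp [ 0.4564 -0.1218  0.221 ] lip est [ 0.4561 -0.1723  0.1426]
pan wall top z [0.1043 0.1069] 244
bar tilt deg 13.0 85
brass px in pan 42 [ 0.455 -0.202  0.087]
```

View pics/s_f.png

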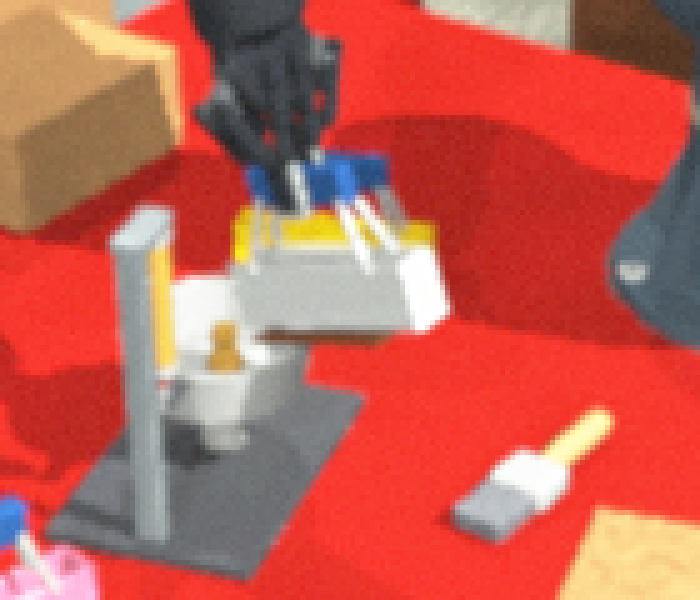

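The scoop is tilted about 15°, with its lip at (235,280). No bead is in the pan yet, only the pendant. I'll keep going.

```bash
cat >> meas.py <<'E'
f=[s['force'][2]]
for k in range(3): vision.read_camera('top');f.append(r.state()['force'][2])
print('Fz',np.mean(f).round(2))
E
python3 -m pendant '[[[-0.6,0,-0.7],[0,0.01,0],5],[[-0.6,0,-0.7],[0,0.01,0],5],[[-0.6,0,-0.7],[0,0.01,0],5],[[0,0,0],[0,0,0],5],[[0,0,0],[0,0,0],5],[[0,0,0],[0,0,0],5],[[0,0,0],[0,0,0],5],[[0,0,0],[0,0,0],5],[[0,0,0],[0,0,0],5],[[0,0,0],[0,0,0],5]]' | grep force; python3 meas.py g
```

```text
force: [-0.2, 0.1, -4.1]
grip_force: 107.7
[-0.466  0.286 -0.012  1.429  0.303  1.086] tilt 19.48
tcp [ 0.4564 -0.1242  0.2224] lip est [ 0.4561 -0.1723  0.1425]
pan wall top z [0.1039 0.1076] 254
bar tilt deg 15.2 84
brass px in pan 42 [ 0.455 -0.203  0.087]
Fz -4.03
```

```bash
python3 - <<'E'
from h import *
a=np.load('s_f.npz')['p'].astype(int);b=np.load('s_g.npz')['p'].astype(int)
d=abs(a-b).sum(2)[165:215,215:265];print('diff>90:',(d>90).sum())
for n in 'bfg':
    p=np.load(f's_{n}.npz')['p'];h=cv2.cvtColor(p,cv2.COLOR_RGB2HSV)[175:212,216:262];m=((h[...,0]>10)&(h[...,0]<35)&(h[...,1]>70)).astype(np.uint8)
    print(n,[(x[4],x[:2]+[216,175]) for x in cv2.connectedComponentsWithStats(m)[2][1:] if x[4]>4])
p,d,K,E,Rm,i=cam('wrist');np.savez('w_g',p=p);a=cv2.resize(p,(400,300))
q=cam('top')[0][180:260,300:400];cv2.imwrite('pics/m_g.png',np.hstack([a,cv2.resize(q,(375,300),interpolation=3)])[...,::-1])
E
```

```text
diff>90: 31
b [(np.int32(84), array([220, 175])), (np.int32(54), array([231, 184])), (np.int32(43), array([241, 188]))]
f [(np.int32(78), array([220, 175])), (np.int32(53), array([231, 184])), (np.int32(6), array([248, 187]))]
g [(np.int32(78), array([220, 175])), (np.int32(52), array([231, 184])), (np.int32(19), array([246, 186]))]
```

View pics/m_g.png

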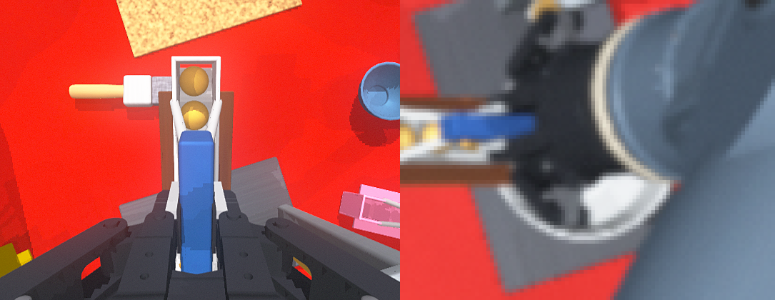

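The wrist view (left) shows the back two beads in place at (194,80) and (194,115). The top view of the pan is mostly hidden by the wrist. The pendant's height in the scene view is my sink gauge.

```bash
python3 -m pendant '[[[-0.6,0,-0.7],[0,0.01,0],5],[[-0.6,0,-0.7],[0,0.01,0],5],[[-0.6,0,-0.7],[0,0.01,0],5],[[-0.6,0,-0.7],[0,0.01,0],5],[[0,0,0],[0,0,0],5],[[0,0,0],[0,0,0],5],[[0,0,0],[0,0,0],5],[[0,0,0],[0,0,0],5],[[0,0,0],[0,0,0],5],[[0,0,0],[0,0,0],5]]' | grep clock; python3 meas.py h
```

```text
clock: 17.8
[-0.492  0.309  0.011  1.458  0.334  1.052] tilt 21.77
tcp [ 0.4563 -0.1274  0.2242] lip est [ 0.4561 -0.1723  0.1425]
pan wall top z [0.104  0.1069] 258
bar tilt deg 18.8 84
brass px in pan 42 [ 0.456 -0.202  0.088]
Fz -5.49
```

```bash
python3 - <<'E'
from h import *
a=np.load('s_f.npz')['p'].astype(int)
for n in 'gh':
    b=np.load(f's_{n}.npz')['p'].astype(int);d=abs(a-b).sum(2)[180:215,215:265]>90;v,u=np.nonzero(d);print(n,len(u),[(x+215,y+180,tuple(b[y+180,x+215]),tuple(a[y+180,x+215])) for x,y in zip(u,v)][::4])
E
```

```text
g 25 [(np.int64(247), np.int64(185), (np.int64(139), np.int64(125), np.int64(113)), (np.int64(172), np.int64(171), np.int64(164))), (np.int64(251), np.int64(185), (np.int64(142), np.int64(125), np.int64(116)), (np.int64(187), np.int64(186), np.int64(182))), (np.int64(255), np.int64(185), (np.int64(133), np.int64(119), np.int64(110)), (np.int64(170), np.int64(169), np.int64(164))), (np.int64(259), np.int64(185), (np.int64(137), np.int64(122), np.int64(112)), (np.int64(168), np.int64(169), np.int64(165))), (np.int64(263), np.int64(185), (np.int64(132), np.int64(118), np.int64(107)), (np.int64(173), np.int64(173), np.int64(167))), (np.int64(236), np.int64(208), (np.int64(211), np.int64(214), np.int64(209)), (np.int64(172), np.int64(174), np.int64(172))), (np.int64(237), np.int64(209), (np.int64(194), np.int64(196), np.int64(193)), (np.int64(158), np.int64(161), np.int64(159)))]
h 86 [(np.int64(249), np.int64(184), (np.int64(167), np.int64(168), np.int64(162)), (np.int64(200), np.int64(204), np.int64(200))), (np.int64(256), np.int64(184), (np.int64(142), np.int64(132), np.int64(123)), (n
[... 1821 characters left out ...]
), np.int64(54), np.int64(45)), (np.int64(145), np.int64(64), np.int64(42))), (np.int64(264), np.int64(188), (np.int64(222), np.int64(44), np.int64(39)), (np.int64(140), np.int64(76), np.int64(48))), (np.int64(249), np.int64(198), (np.int64(173), np.int64(175), np.int64(171)), (np.int64(126), np.int64(127), np.int64(129))), (np.int64(236), np.int64(208), (np.int64(230), np.int64(232), np.int64(229)), (np.int64(172), np.int64(174), np.int64(172))), (np.int64(235), np.int64(209), (np.int64(219), np.int64(220), np.int64(214)), (np.int64(164), np.int64(166), np.int64(162))), (np.int64(231), np.int64(211), (np.int64(100), np.int64(102), np.int64(105)), (np.int64(67), np.int64(68), np.int64(69)))]
```

```bash
python3 -m pendant '[[[-0.6,0,-0.7],[0,0.01,0],5],[[-0.6,0,-0.7],[0,0.01,0],5],[[-0.6,0,-0.7],[0,0.01,0],5],[[-0.6,0,-0.7],[0,0.01,0],5],[[0,0,0],[0,0,0],5],[[0,0,0],[0,0,0],5],[[0,0,0],[0,0,0],5],[[0,0,0],[0,0,0],5],[[0,0,0],[0,0,0],5],[[0,0,0],[0,0,0],5]]' | grep clock; python3 meas.py i
```

```text
clock: 19.0
[-0.517  0.333  0.035  1.488  0.363  1.019] tilt 24.06
tcp [ 0.4564 -0.1307  0.2259] lip est [ 0.4562 -0.1723  0.1424]
pan wall top z [0.1043 0.1066] 250
bar tilt deg 20.5 80
brass px in pan 41 [ 0.454 -0.203  0.086]
Fz -4.43
```

```bash
python3 -m pendant '[[[-0.6,0,-0.7],[0,0.01,0],5],[[-0.6,0,-0.7],[0,0.01,0],5],[[-0.6,0,-0.7],[0,0.01,0],5],[[-0.6,0,-0.7],[0,0.01,0],5],[[0,0,0],[0,0,0],5],[[0,0,0],[0,0,0],5],[[0,0,0],[0,0,0],5],[[0,0,0],[0,0,0],5],[[0,0,0],[0,0,0],5],[[0,0,0],[0,0,0],5]]' | grep clock; python3 meas.py j
```

```text
clock: 20.2
[-0.542  0.36   0.06   1.519  0.391  0.985] tilt 26.35
tcp [ 0.4563 -0.134   0.2274] lip est [ 0.4561 -0.1722  0.1423]
pan wall top z [0.1036 0.1078] 261
bar tilt deg 23.3 77
brass px in pan 42 [ 0.455 -0.202  0.087]
Fz -4.15
```

View pics/s_j.png

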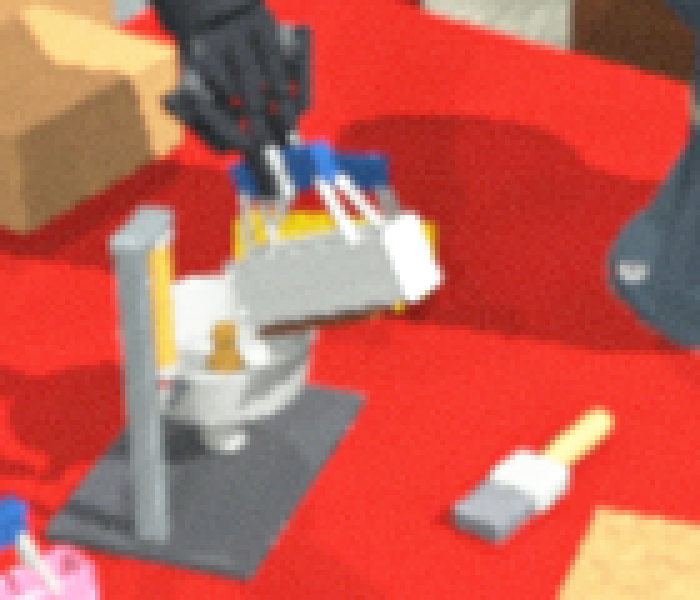

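Tilt is now about 24–26°. The pendant is at (225,345), the pan is still up, and nothing lies on the table. Any beads in the pan are hidden by the near wall.

```bash
python3 -m pendant '[[[-0.6,0,-0.7],[0,0.01,0],5],[[-0.6,0,-0.7],[0,0.01,0],5],[[-0.6,0,-0.7],[0,0.01,0],5],[[-0.6,0,-0.7],[0,0.01,0],5],[[0,0,0],[0,0,0],5],[[0,0,0],[0,0,0],5],[[0,0,0],[0,0,0],5],[[0,0,0],[0,0,0],5],[[0,0,0],[0,0,0],5],[[0,0,0],[0,0,0],5]]' | grep clock; python3 meas.py k
```

```text
clock: 21.4
[-0.565  0.387  0.085  1.551  0.418  0.95 ] tilt 28.64
tcp [ 0.4563 -0.1375  0.2288] lip est [ 0.4561 -0.1722  0.1423]
pan wall top z [0.1047 0.1065] 259
bar tilt deg 25.7 74
brass px in pan 41 [ 0.455 -0.203  0.087]
Fz -4.07
```

```bash
python3 -m pendant '[[[-0.6,0,-0.7],[0,0.01,0],5],[[-0.6,0,-0.7],[0,0.01,0],5],[[-0.6,0,-0.7],[0,0.01,0],5],[[-0.6,0,-0.7],[0,0.01,0],5],[[0,0,0],[0,0,0],5],[[0,0,0],[0,0,0],5],[[0,0,0],[0,0,0],5],[[0,0,0],[0,0,0],5],[[0,0,0],[0,0,0],5],[[0,0,0],[0,0,0],5]]' | grep clock; python3 meas.py l
```

```text
clock: 22.6
[-0.587  0.415  0.11   1.584  0.444  0.916] tilt 30.93
tcp [ 0.4563 -0.1409  0.2301] lip est [ 0.4562 -0.1722  0.1422]
pan wall top z [0.0847 0.0876] 285
bar tilt deg 27.6 71
brass px in pan 41 [ 0.456 -0.203  0.066]
Fz -3.98
```

The pan sank 20 mm and is resting on its stop, so I'm tipping back.

```bash
python3 -m pendant '[[[1.7,0,2.2],[0,-0.03,0],5],[[3.4,0,4.4],[0,-0.06,0],5],[[3.4,0,4.4],[0,-0.06,0],5],[[3.4,0,4.4],[0,-0.06,0],5],[[3.4,0,4.4],[0,-0.06,0],5],[[3.4,0,4.4],[0,-0.06,0],5],[[3.4,0,4.4],[0,-0.06,0],5],[[3.4,0,4.4],[0,-0.06,0],5],[[2.9,0,3.7],[0,-0.05,0],5],[[2.3,0,2.9],[0,-0.04,0],5]]' | grep clock; python3 meas.py m
```

```text
clock: 23.8
[-0.213  0.151 -0.184  1.233 -0.002  1.362] tilt -0.16
tcp [ 0.4565 -0.0997  0.2018] lip est [ 0.4562 -0.1719  0.1427]
pan wall top z [0.0846 0.0872] 236
bar tilt deg -2.7 92
brass px in pan 42 [ 0.456 -0.202  0.067]
Fz -3.88
```

```bash
python3 -m pendant '[[[2,0,-3],[0,0,0],5],[[5,0,-5],[0,0,0],5],[[9,0,-7],[0,0,0],5],[[13,1,-7],[0,0,0],5],[[16,1,-6],[0,0,0],5],[[18,1,-3],[0,0,0],5],[[20,1,-2],[0,0,0],5],[[20,1,-1],[0,0,0],5],[[20,1,0],[0,0,0],5],[[20,1,0],[0,0,0],5]]' | grep pos; 
python3 -m pendant '[[[20,1,0],[0,0,0],5],[[20,1,0],[0,0,0],5],[[20,1,0],[0,0,0],5],[[18,1,0],[0,0,0],5],[[15,1,0],[0,0,0],5],[[11,1,0],[0,0,0],5],[[7,1,0],[0,0,0],5],[[4,1,0],[0,0,0],5],[[0,0,0],[0,0,-0.04],5],[[0,0,0],[0,0,-0.08],5]]' | grep pos
python3 -m pendant '[[[0,0,0],[0,0,-0.12],5],[[0,0,0],[0,0,-0.14],5],[[0,0,0],[0,0,-0.14],5],[[0,0,0],[0,0,-0.14],5],[[0,0,0],[0,0,-0.14],5],[[0,0,0],[0,0,-0.14],5],[[0,0,0],[0,0,-0.14],5],[[0,0,0],[0,0,-0.14],5],[[0,0,0],[0,0,-0.14],5],[[0,0,0],[0,0,-0.14],5]]' | grep pos
python3 -m pendant '[[[0,0,0],[0,0,-0.14],5],[[0,0,0],[0,0,-0.14],5],[[0,0,0],[0,0,-0.12],5],[[0,0,0],[0,0,-0.08],5],[[0,0,0],[0,0,-0.04],5],[[0,0,0],[0,0,0],5],[[0,0,0],[0,0,0],5],[[0,0,0],[0,0,0],5],[[0,0,0],[0,0,0],5],[[0,0,0],[0,0,0],5]]'
python3 - <<'E'
from h import *
s=r.state();T=R.from_rotvec(s['eef_rot']).as_matrix();print(T.round(3).tolist(),s['joint_pos'].round(3))
print('pad delta tool mm',((np.array([.4715,.1595,0])-s['tool_pos'])@T*1000).round(1))
p,d,K,E,Rm,i=cam('top');P=cloud(d,K,E,Rm);q,d2,K2,E2,R2,_=cam('scene');P2=cloud(d2,K2,E2,R2)
a=cv2.resize(p[170:270,295:395],(400,400),interpolation=3);b=cv2.resize(q[195:270,280:355],(400,400),interpolation=3)
cv2.imwrite('pics/end.png',np.hstack([a,b])[...,::-1])
# bar tilt in 3D (along tool x)
for pp,PP in((p,P),(q,P2)):
    h=cv2.cvtColor(pp,cv2.COLOR_RGB2HSV);m=(h[...,0]>100)&(h[...,0]<125)&(h[...,1]>110)&(np.linalg.norm(PP-s['tool_pos'],axis=-1)<.07)
    B=(PP[m]-s['tool_pos'])@T;B=B[abs(B[:,0])<.05];print(len(B),'tilt',np.degrees(np.polyfit(B[:,0],B[:,2],1)[0]).round(1))
E
```

```text
tool_pos: [0.4642, 0.0442, 0.2362]
tool_pos: [0.4729, 0.1572, 0.2355]
tool_pos: [0.4729, 0.157, 0.2356]
clock: 28.0
tool_pos: [0.4728, 0.1574, 0.2355]
eef_rot: [0.691, -3.065, -0.0]
force: [-0.3, 0.2, -3.4]
width: 0.0144
grip_force: 109.8
[[-0.903, -0.429, -0.0], [-0.429, 0.903, -0.0], [0.0, 0.0, -1.0]] [ 0.321  0.209 -0.029  1.333  0.    -0.122]
pad delta tool mm [  0.3   2.5 235.5]Traceback (most recent call last):
  File "<stdin>", line 10, in <module>
    raise TypeError("expected non-empty vector for x")
TypeError: expected non-empty vector for x
```

View pics/end.png

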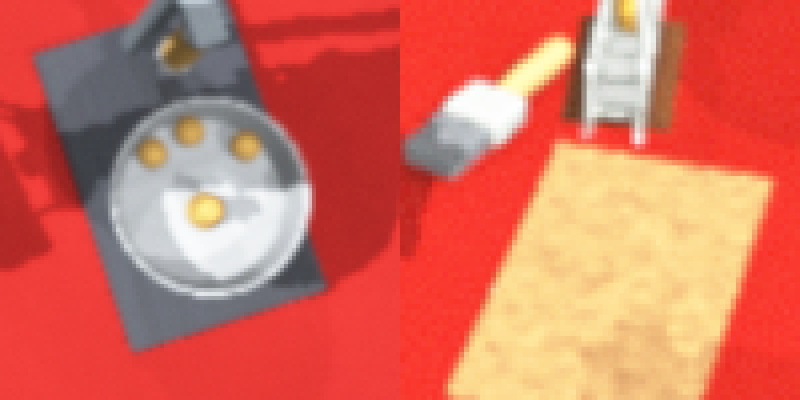

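The pan holds the pendant at (205,210) and three beads at (152,153), (188,130) and (246,146). The next bead is still in the scoop, and nothing has spilled. I'll lower the scoop.

```bash
python3 -m pendant '[[[0,1,5],[0,0,0],5],[[0,1,12],[0,0,0],5],[[0,0,20],[0,0,0],5],[[0,0,25],[0,0,0],5],[[0,0,25],[0,0,0],5],[[0,0,22],[0,0,0],5],[[0,0,15],[0,0,0],5],[[0,0,9],[0,0,0],5],[[0,0,5],[0,0,0],5],[[0,0,3],[0,0,0],5]]'
python3 -m pendant '[[[0,0,1],[0,0,0],5],[[0,0,1],[0,0,0],5],[[0,0,1],[0,0,0],5],[[0,0,1],[0,0,0],5],[[0,0,1],[0,0,0],5],[[0,0,1],[0,0,0],5],[[0,0,0],[0,0,0],5],[[0,0,0],[0,0,0],5],[[0,0,0],[0,0,0],5],[[0,0,0],[0,0,0],5]]'
```

```text
clock: 29.1
tool_pos: [0.4719, 0.1593, 0.0943]
eef_rot: [-0.692, 3.064, 0.0]
force: [1.0, 0.3, -3.9]
width: 0.0144
grip_force: 109.8
clock: 30.1
tool_pos: [0.4719, 0.1592, 0.0885]
eef_rot: [-0.692, 3.064, 0.0]
force: [0.4, 1.1, -3.8]
width: 0.0149
grip_force: 109.8
```

```bash
python3 -m pendant '[[[0,0,1],[0,0,0],5],[[0,0,0.5],[0,0,0],5],[[0,0,0.5],[0,0,0],5],[[0,0,0.5],[0,0,0],5],[[0,0,0],[0,0,0],5],[[0,0,0],[0,0,0],5],[[0,0,0],[0,0,0],5],[[0,0,0],[0,0,0],5],[[0,0,0],[0,0,0],5],[[0,0,0],[0,0,0],5]]'
```

```text
clock: 31.1
tool_pos: [0.4719, 0.1592, 0.086]
eef_rot: [0.692, -3.064, 0.0]
force: [-0.8, -0.2, -3.6]
width: 0.0143
grip_force: 109.8
```

```bash
python3 -m pendant '[[[0,0,0.5],[0,0,0],5],[[0,0,0.5],[0,0,0],5],[[0,0,0.5],[0,0,0],5],[[0,0,0.5],[0,0,0],5],[[0,0,0],[0,0,0],5],[[0,0,0],[0,0,0],5],[[0,0,0],[0,0,0],5],[[0,0,0],[0,0,0],5],[[0,0,0],[0,0,0],5],[[0,0,0],[0,0,0],5]]'
```

```text
clock: 32.1
tool_pos: [0.4721, 0.1592, 0.0859]
eef_rot: [-0.692, 3.063, 0.0]
force: [-12.6, -5.8, 33.2]
width: 0.0144
grip_force: 115.9
```

```bash
python3 -m pendant '[[[0,0,-0.8],[0,0,0],5],[[0,0,-0.8],[0,0,0],5],[[0,0,0],[0,0,0],12],[[0,0,0],[0,0,0],16],[[0,0,0],[0,0,0],20],[[0,0,0],[0,0,0],30],[[0,0,0],[0,0,0],45],[[0,0,0],[0,0,0],60],[[0,0,0],[0,0,0],75],[[0,0,0],[0,0,0],85]]' 20
python3 -m pendant '[[[0,0,0],[0,0,0],85],[[0,0,-4],[0,0,0],85],[[0,0,-12],[0,0,0],85],[[0,0,-20],[0,0,0],85],[[0,0,-25],[0,0,0],85],[[0,0,-25],[0,0,0],85],[[0,0,-25],[0,0,0],85],[[0,0,-20],[0,0,0],85],[[0,0,-10],[0,0,0],85],[[0,0,0],[0,0,0],85]]'
python3 look.py; python3 - <<'E'
from h import *
q,d,K,E,Rm,_=cam('scene');P=cloud(d,K,E,Rm);Q=P.reshape(-1,3)
rr=np.hypot(Q[:,0]-.4574,Q[:,1]+.2026);h=(rr>.06)&(rr<.07)&(Q[:,2]>.05)&(Q[:,2]<.115);print('rim',np.percentile(Q[h,2],98))
w,d,K,E,Rm,_=cam('wrist');hs=cv2.cvtColor(w,cv2.COLOR_RGB2HSV);P=cloud(d,K,E,Rm)
b=(hs[...,0]>100)&(hs[...,0]<125)&(hs[...,1]>130)&(P[...,2]>.108)&(P[...,2]<.125);B=P[b]
X=np.c_[B[:,:2],np.ones(len(B))];print('bar top slopes rad',np.linalg.lstsq(X,B[:,2],rcond=None)[0][:2])
m=((hs[...,0]>12)&(hs[...,0]<28)&(hs[...,1]>120)&(P[...,2]>.02)&(P[...,2]<.06)).astype(np.uint8)
print('brass',[(x[4],tuple(x[:2])) for x in cv2.connectedComponentsWithStats(m)[2][1:] if x[4]>15])
E
```

```text
clock: 33.1
tool_pos: [0.4719, 0.1592, 0.0856]
eef_rot: [0.692, -3.064, -0.0]
force: [0.2, 0.2, -0.1]
width: 0.0847
grip_force: 0.0
clock: 34.1
tool_pos: [0.4725, 0.1594, 0.2281]
eef_rot: [-0.691, 3.062, 0.0]
force: [-0.5, -0.6, -0.5]
width: 0.0851
grip_force: 0.0
[ 0.325  0.209 -0.048  1.312  0.    -0.119] [0.47254235 0.15944237 0.22806268] [[-0.903, -0.43, 0.002], [-0.43, 0.903, 0.001], [-0.002, -0.0, -1.0]]
1938 [0.46451534 0.15689455 0.1172225 ] ((470.3836669921875, 159.2704315185547), (77.58084869384766, 14.754090309143066), 25.860610961914062) 0.11723887095073687
tool delta mm [  2.56641107   0.83435544 228.05699062]
rim 0.08728338029570709
bar top slopes rad [ 0.00410596 -0.00893923]
brass [(np.int32(472), (np.int32(261), np.int32(97))), (np.int32(293), (np.int32(263), np.int32(127)))]
```

The scoop stands level within about 0.01 rad, centred on the pad, with its beads in place. The pan is down.

```bash
python3 -c "
from rig import close_job
print(close_job())"
```

```text
the job is handed in; nothing more can be done
None
```

I handed the job in: three beads went into the pan, which sank the full 20 mm onto its stop, and the scoop with its remaining beads is back upright in the middle of its pad; I saw no spill, and no verdict came back.

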